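# Tip agitator nuts into a mixing jar

### The job

Get the empty open glass jar ready for mixing paint: pick up the loading chute by its handle without spilling, rest its spout gently on the jar's rim, and tip it so that all four steel nuts slide into the jar, without touching the nuts with the gripper. Keep the jar standing about where it is, then lay the empty chute flat on the table, clear of the jar, and let go. Leave the capped paint jar, model car and brush where they are.

Things in the scene. Friction and masses are not known exactly. Their poses are not given: they have to be found in the camera images.
- chute: Loose aluminium chute, about 0.12 kg, starts flat on the table, nose roughly towards the robot, nuts in it. Origin: middle of the trough's underside; x axis along the trough to its open nose (spout), z up. Open-topped trough from x -65 to +65 mm, 31 mm wide outside, 25 inside, 18 high, floor and walls 3 mm thick, tail end closed. A grey handle bar continues behind the tail.
- chute_grip (a point): Middle of the chute's handle, at x -101, y 0, z 31 mm in the chute's frame; axes as the chute's. The handle runs from x -65 to -131 mm, is 14 mm wide (along y, grip across it); its bar spans heights 18 to 44 mm above the underside, only its first 10 mm behind the trough reaching down to the table.
- chute_nose (a point): Lower edge of the chute's spout, at x +65, y 0, z 0 mm in the chute's frame; axes as the chute's.
- jar: Loose empty clear glass jar without lid, 0.26 kg, 82 mm high, body 72 mm diameter up to 54 mm, narrowing to a neck 54 mm diameter outside and 46 mm inside from 66 to 82 mm height. Origin: centre of its underside; z up. Inner floor 6 mm up.
- jar_mouth (a point): Centre of the jar's mouth, level with the top of its rim (82 mm above its underside).
- paint_jar: Bystander: loose closed paint jar with a white cap, 70 mm diameter, 75 mm high. Origin: centre of its underside. It and the open jar may swap places.
- model_car: Bystander: loose blue plastic model car body, 110 x 50 x 54 mm. Origin under its centre.
- brush: Bystander: loose paint brush lying on the table, 170 mm long, along its x axis.
- stand: Fixed corrugated cardboard paint stand, 176 x 106 x 50 mm, with two upright clip sticks reaching about 225 mm high. Origin under its centre, long side along its x axis.
- nut0: Loose steel hexagon nut, 19 mm across flats, 22 mm across corners, 10 mm thick, 17 g; origin at its centre, z along its bore. The four start lying flat in single file in the chute. The steepness at which they slide differs from start to start, somewhere from 22 to 38 degrees.
- nut1: Loose steel hexagon nut, 19 mm across flats, 22 mm across corners, 10 mm thick, 17 g; origin at its centre, z along its bore. Same as nut0.
- nut2: Loose steel hexagon nut, 19 mm across flats, 22 mm across corners, 10 mm thick, 17 g; origin at its centre, z along its bore. Same as nut0.
- nut3: Loose steel hexagon nut, 19 mm across flats, 22 mm across corners, 10 mm thick, 17 g; origin at its centre, z along its bore. Same as nut0.
There are look-alikes about, which are no part of the job. There is more than one size of the chute; the job needs the smaller. What is shaped like the jar but purple is not meant.

How it is judged:
By the outcome, as a careful person would: the job done as asked, in the order asked, and still so for the second after the job is handed in, with the robot touching nothing.
It also fails if it takes over 72 s, if anything falls off the work surface, if the arm or the gripper's body presses on something with over 40 N, if the wrist force passes 120 N, or if a joint passes its speed limit or range.

### The arm

A 6-joint arm with a two-finger parallel gripper is mounted at the origin on the work surface. World frame = base frame: x ahead of the robot, y to its left, z up, the work surface at z = 0. Lengths are in mm, angles in rad, forces in N, time in s.
With the tool pointing down it reaches from about 275 to 750 mm from the base axis. Payload 10.2 kg.
Tool frame: the origin (TCP) lies midway between the tips of the shut fingers; the grasp point (between the pads) lies 19 mm behind it; z points along the fingers, y is the direction in which the jaws open and shut (so a half turn about z gives the same grasp; the last joint's range is limited). The gripper opens to 85 mm and grips with 20 to 120 N. Pads are 22 mm wide; open, the fingers measure 114 mm over their backs; the gripper's body (76 mm by 85 mm) begins 54 mm behind the grasp point. The pads swing forward as they close: fully open they stand 13 mm farther back than shut.
Start: joints at [1.11, 0.313, 1.498, -0, 1.331, -0.223], TCP at [123.684, 510.229, 231.294] pointing down, gripper open.
Joint ranges: [-2.94, 2.94], [-0.97, 2.17], [0.19, 2.56], [-1.23, 4.37], [0.02, 3.11], [-2.88, 2.88]. Speed limits (rad/s): [2.39, 2.39, 3.01, 3.14, 3.14, 3.14].

### API

Orientations are given as a unit quaternion [w, x, y, z].
In Python, from rig import sense, optics, ctrl gives the robot as it stands.
- The arm moves only by the tool play_rows, never from a script. Its argument "plan" is a list of rows, each a list of 7 numbers: the shift along the world's x, y, z in mm, then the turn, a rotation vector about the world's x, y, z in rad, then the opening, from -1 (shut) to 1 (fully open), so that 0 is half open. A call has 1 to 5 rows; each row shifts and turns the pose as measured when the row begins; what a row does not reach is not made up. A row lasts 1/12 s, in which the tool goes at most 41.7 mm and 7.16 degrees, less where a joint would pass 70% of its speed; a pose out of reach is approached as far as the arm can. A call is refused whole if a number of a shift passes 41.7 or a number of a turn 0.125, either way. A call with a gripper value outside its range is refused whole. The fingers move at their own pace and stop on an object; "grip_force" is the grip in N (left out, the last holds). Time passes only in rows, so rows that do not move let the fingers close. It gives the time, the measured TCP pose, the force and the opening at its end, in the units of the state.
- sense(): the state, without advancing time (a new reading comes with each control period).
- optics.capture(name): name is "scene" or "top" or "wrist"; returns a dict with "img" (420x560x3 uint8, blue, green, red), "fx", "fy", "cx", "cy" (pixels), "world_to_cam" (4x4, takes a point from world to camera coordinates). Camera axes: x right, y up, looking along -z (the intrinsics and any distortion apply to the point x, -y, -z); pixel columns grow to the right and rows downward; lengths in mm; the calibration is good to about 2 mm. A picture is of the moment at which its call begins. There is no depth.
- ctrl.finish_job(): hands the job in, once; it reports no verdict.
The state is a dict: "time_s": time; "joints": joint angles; "dq": joint speeds; "tau": joint torques, N m; "eef_pos": TCP position; "ee_rot": TCP orientation; "force": force on the tool from outside, world axes, zero at the start; "wrist_torque": the same for the moment, N m; "grip_width": opening from 0.0 (shut) to 1.0 (fully open).
Only numpy, scipy, OpenCV 4.12 (cv2) and the standard library are available. Lean on these libraries where they do the work, as an engineer would, in place of code of your own. Each camera call takes 0.05 s, during which the arm holds its last target. There are 200 camera calls.

## Working session

There is one attempt and no reset: what is moved stays moved. The work goes in short steps, Python scripts to look and compute and a tool call to move; the robot and the scene stay as the last step left them, time stands still between calls to the robot, and variables do not carry over. Pictures are saved under pics/ and viewed, about 8 in all and at most 12, crops included, and the job is handed in when it is done.

Besides the shell and the picture viewer there is one more tool, called after ">>>" as name([rows], argument=value, ...), one row to a line, values as JSON. play_rows: Moves the arm, as the interface text tells. Its arguments: {"type":"object","properties":{"plan":{"type":"array"},"grip_force":{"type":"number"}},"required":["plan"]}

```bash
mkdir -p pics; ls; python3 - <<'E'
from rig import sense, optics
import cv2,numpy as np,pickle
s=sense();print(s)
d={}
for n in("scene","top"):
    c=optics.capture(n);d[n]=c;cv2.imwrite(f"pics/{n}0.png",c["img"])
    print(n,{k:v for k,v in c.items() if k!="img"})
pickle.dump(d,open("c0.pkl","wb"))
E
```

```text
pics
{'time_s': 0.0, 'joints': array([ 1.10959963e+00,  3.13454829e-01,  1.49843528e+00, -2.77945407e-05,
        1.33101773e+00, -2.23406996e-01]), 'dq': array([-2.64700977e-04,  1.13268898e-03,  8.75866260e-05,  2.80191083e-05,
        1.04186018e-03,  1.23772417e-03]), 'tau': array([-2.22683069e-03, -4.12265861e+01, -2.59744370e+01, -3.65471005e-04,
        4.18257012e-03,  1.23020553e-05]), 'eef_pos': array([123.5690805 , 509.98093313, 230.73329041]), 'ee_rot': array([-2.08011449e-04,  1.18611621e-01,  9.92940507e-01, -6.23974828e-04]), 'force': array([ 0.4997585 , -0.36999845,  0.61117142]), 'wrist_torque': array([ 0.00412135, -0.03758604, -0.01755375]), 'grip_width': 1.003129106584595}
scene {'fx': 451.0957807229392, 'fy': 451.0957807229392, 'cx': 274.62787820926917, 'cy': 209.12763116057002, 'world_to_cam': array([[-2.17888286e-01,  9.75971541e-01, -2.06071187e-03,
         1.08164842e+02],
       [-6.73126907e-01, -1.48747843e-01,  7.24413036e-01,
         2.83576518e+02],
       [ 7.06699980e-01,  1.59228236e-01,  6.89363117e-01,
        -1.63726275e+03],
       [ 0.00000000e+00,  0.00000000e+00,  0.00000000e+00,
         1.00000000e+00]])}
top {'fx': 543.5519106807011, 'fy': 543.5519106807011, 'cx': 285.28688138997285, 'cy': 207.77805089011494, 'world_to_cam': array([[ 1.01802039e-02, -9.99823408e-01,  1.57961137e-02,
        -1.70480316e+01],
       [ 9.90978794e-01,  1.21987082e-02,  1.33462437e-01,
        -5.33117993e+02],
       [-1.33631560e-01,  1.42949388e-02,  9.90927980e-01,
        -1.49379599e+03],
       [ 0.00000000e+00,  0.00000000e+00,  0.00000000e+00,
         1.00000000e+00]])}
```

View pics/scene0.png

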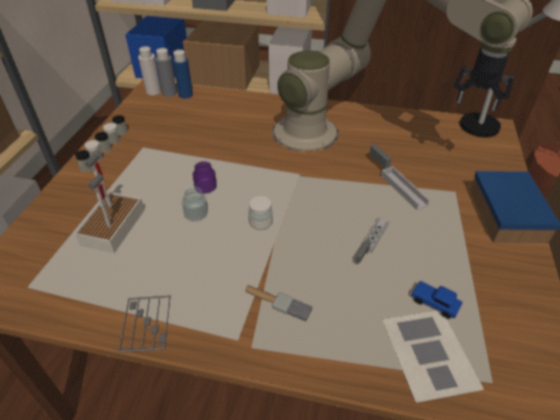

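View pics/top0.png

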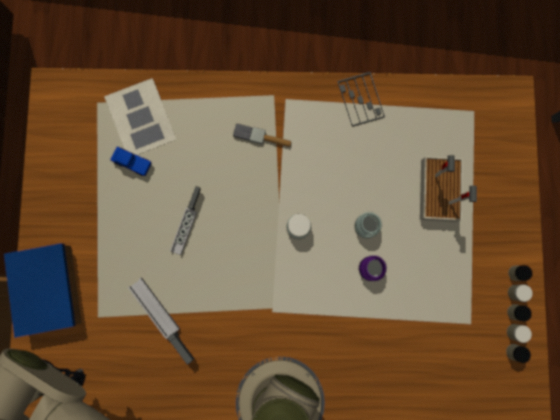

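The scene view shows the small chute at about (372,240) with its handle at (360,255), and the open jar at (195,205). It also shows the purple look-alike at (205,178) and the paint jar at (260,213). In the top view, the small chute's nose is at about (177,250) and its handle at (197,190). The jar is at (368,225), the larger chute at (160,315) is a decoy, and the stand is at (442,190).

```bash
cat >h.py <<'E'
import numpy as np,cv2,pickle
from scipy.spatial.transform import Rotation as R
def ray(c,u,v):
    W=c["world_to_cam"];Rm=W[:3,:3];o=-Rm.T@W[:3,3]
    d=Rm.T@np.array([(u-c["cx"])/c["fx"],-(v-c["cy"])/c["fy"],-1.]);return o,d
def onz(c,u,v,z):
    o,d=ray(c,u,v);return (o+d*(z-o[2])/d[2])[:3]
def proj(c,p):
    q=c["world_to_cam"]@np.append(p,1.);return c["cx"]+c["fx"]*q[0]/-q[2],c["cy"]-c["fy"]*q[1]/-q[2]
def tri(c1,p1,c2,p2):
    o,d=ray(c1,*p1);O,D=ray(c2,*p2);A=np.stack([d,-D],1);t=np.linalg.lstsq(A,O-o,rcond=None)[0]
    a,b=o+d*t[0],O+D*t[1];return (a+b)/2,np.linalg.norm(a-b)
def quat(q): return R.from_quat([q[1],q[2],q[3],q[0]])
E
python3 - <<'E'
from h import *
d=pickle.load(open("c0.pkl","rb"));t=d["top"];s=d["scene"]
np.set_printoptions(precision=0,suppress=True)
for n,u,v,z in(("nose",177,250,10),("hand",197,190,40),("paintcap",299,226,75),("jarmouth",369,222,82),("purple",374,268,82),("stand",442,190,50)):
    p=onz(t,u,v,z);print(n,p,proj(s,p))
def up(im,x,y,w,h,k):return cv2.resize(im[y:y+h,x:x+w],None,fx=k,fy=k,interpolation=cv2.INTER_CUBIC)
a=up(t["img"],160,175,60,90,6);b=up(t["img"],340,195,60,90,6)
cv2.imwrite("pics/crop.png",np.hstack([a,b]))
E
```

```text
nose [413. 293.  10.] (np.float64(380.8746907870531), np.float64(219.80665011426615))
hand [580. 238.  40.] (np.float64(357.6105931696807), np.float64(253.11357338907823))
paintcap [478. -48.  75.] (np.float64(259.00383738261087), np.float64(200.79677606168391))
jarmouth [ 491. -239.   82.] (np.float64(192.2927562332385), np.float64(192.03864563774366))
purple [ 366. -251.   82.] (np.float64(202.77067148172807), np.float64(164.8012872803474))
stand [ 587. -451.   50.] (np.float64(109.7879229193652), np.float64(212.13000733315454))
```

View pics/crop.png

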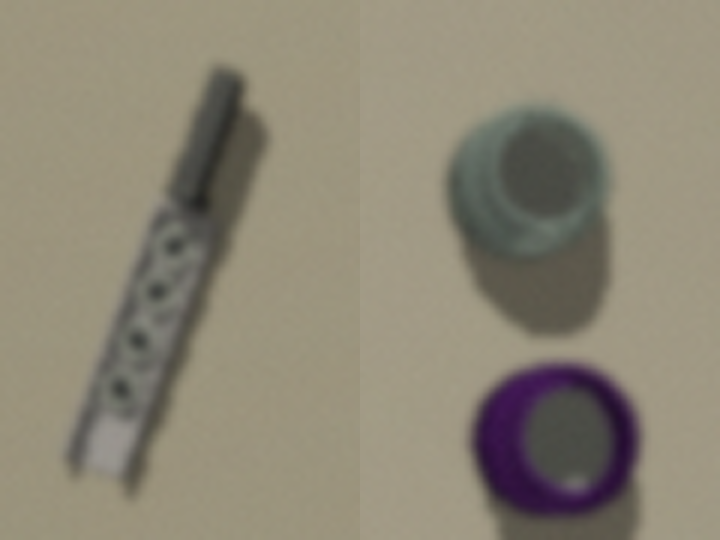

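The crop shows the four nuts in the tail-side three quarters of the trough and the nose free. Handle end is at crop (229,70), trough joint at (190,200), nose floor end at (103,478). Jar mouth centre is at (545,163).

```bash
python3 - <<'E'
from h import *
from rig import sense
d=pickle.load(open("c0.pkl","rb"));t=d["top"]
np.set_printoptions(precision=1,suppress=True)
f=lambda x,y:(160+x/6-.4,175+y/6-.4)
E=onz(t,*f(229,70),44);J=onz(t,*f(190,200),44);N=onz(t,*f(103,480),3);L=onz(t,*f(72,473),18);Rr=onz(t,*f(130,492),18)
print(E,J,N,L,Rr)
ax=(N-E)[:2];print(np.linalg.norm(ax),"exp 196");a=ax/np.linalg.norm(ax);yaw=np.arctan2(a[1],a[0]);print("yaw",yaw)
org=(N[:2]-65*a+E[:2]+131*a)/2;g=org-101*a;print("org",org,"grip",g)
print("jar",onz(t,340+185/6-.4,195+163/6-.4,82))
s=sense();q=quat(s["ee_rot"]);print(q.as_matrix())
E
```

```text
[590.1 235.4  44. ] [528.5 251.5  44. ] [400.1 294.6   3. ] [402.5 306.4  18. ] [393.9 279.1  18. ]
199.03021146456794 exp 196
yaw 2.839338412529061
org [463.6 274.8] grip [560.  244.7]
jar [ 491.4 -242.9   82. ]
[[-1.   0.2 -0. ]
 [ 0.2  1.  -0. ]
 [ 0.  -0.  -1. ]]
```

>>> play_rows([
  [29,-17.7,0,0,0,-0.013,1],
  [29,-17.7,0,0,0,-0.013,1],
  [29,-17.7,0,0,0,-0.013,1],
  [29,-17.7,0,0,0,-0.013,1],
  [29,-17.7,0,0,0,-0.013,1],
])

```text
time_s: 0.52
eef_pos: [267.8, 419.5, 229.1]
ee_rot: [-0.002, 0.147, 0.989, -0.002]
force: [0.6, 0.5, 0.8]
grip_width: 1.003
```

>>> play_rows([
  [29,-17.7,0,0,0,0,1],
  [29,-17.7,0,0,0,0,1],
  [29,-17.7,0,0,0,0,1],
  [29,-17.7,0,0,0,0,1],
  [29,-17.7,0,0,0,0,1],
])

```text
time_s: 0.93
eef_pos: [418.5, 324.8, 228.0]
ee_rot: [-0.003, 0.147, 0.989, -0.002]
force: [-0.1, 0.5, -0.2]
grip_width: 0.999
```

>>> play_rows([
  [29,-17.7,0,0,0,0,1],
  [29,-17.7,0,0,0,0,1],
  [29,-17.7,0,0,0,0,1],
  [15,-9,0,0,0,0,1],
  [0,0,0,0,0,0,1],
])

```text
time_s: 1.35
eef_pos: [528.9, 254.1, 225.5]
ee_rot: [-0.004, 0.15, 0.989, -0.003]
force: [-0.4, 0.7, 0.8]
grip_width: 1.003
```

```bash
python3 - <<'E'
from h import *
from rig import sense, optics
c=optics.capture("wrist");pickle.dump(c,open("w1.pkl","wb"));cv2.imwrite("pics/w1.png",c["img"])
s=sense();print(s["time_s"],s["eef_pos"],quat(s["ee_rot"]).as_matrix().round(3))
for n,p in(("grip",(560,244.7,44)),("end",(589,235.5,44)),("nose",(401.5,294,0))):print(n,proj(c,p))
E
```

```text
1.4 [527.72065451 254.85575788 225.37668702] [[-0.955  0.296 -0.01 ]
 [ 0.296  0.955 -0.006]
 [ 0.008 -0.008 -1.   ]]
grip (np.float64(279.98189785718466), np.float64(222.55745299666694))
end (np.float64(279.80856641353745), np.float64(247.1320730192666))
nose (np.float64(280.13046122724364), np.float64(75.05770935079272))
```

View pics/w1.png

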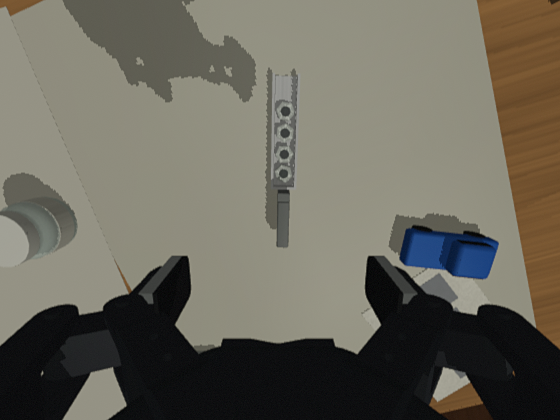

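The wrist view shows the chute upright in the frame, handle end at about (282,247) and nose at about (284.5,74). It sits about 3 px to the right of my estimate.

```bash
python3 - <<'E'
from h import *
np.set_printoptions(precision=2,suppress=True)
c=pickle.load(open("w1.pkl","rb"))
g=cv2.cvtColor(c["img"],cv2.COLOR_BGR2GRAY).astype(int)
for v in(100,150,200,215,230,240,244,247,250):print(v,g[v,262:302])
E=onz(c,282,247,44);J=onz(c,283,190,44);N=onz(c,284.5,74,5)
a=(N-E)[:2];print(E,J,N,np.linalg.norm(a));a/=np.linalg.norm(a);print(np.arctan2(a[1],a[0]),"grip",E[:2]+30*a,N[:2]-166*a)
E
```

```text
100 [146 145 146 146 146 101  94  95  94  99 149 149 133 149 131 127 127 100
  98  95  94  95  98 125 125 127 150 146 147 146 104 101 101  94  86 150
 149 146 145 144]
150 [145 145 146 147 127  95  93  93  95 135 149 147  91  91  93 115 136 138
 135 131  96  65  63  81  85 124 164 140 135 107  95  93 104 129 148 146
 146 146 144 146]
200 [145 145 147 146  98  90  93  93  93  94  93  92  92  94  93  73  90  91
  91  90  91  91  91  92  92  91  88  93 148 147 146 145 145 145 146 146
 146 146 145 146]
215 [143 144 147 146  95  89  92  92  93  92  94  92  93  93  92  66  79  88
  87  88  88  88  89  90  91  91  86 123 148 146 145 145 145 145 146 145
 145 145 146 146]
230 [143 143 143 143 143 143 143 144 145 145 145 146 147 148 122  68  86  87
  89  89  88  90  92  92  93  88  95 147 147 146 145 145 145 145 145 145
 145 145 146 146]
240 [143 143 144 143 143 144 143 143 144 143 143 143 145 146 121  74  87  90
  90  91  90  90  93  95  93  85 102 148 146 145 145 145 145 145 145 145
 145 146 146 146]
244 [143 143 143 143 142 144 143 143 143 144 143 143 145 146  96  69  88  89
  89  91  92  91  94  93  95  89 123 146 146 146 145 146 145 146 145 145
 145 145 146 145]
247 [143 143 143 144 144 143 144 142 144 144 143 144 144 145 144 126 123 124
 124 125 124 104 112 114 114 128 145 146 144 146 145 145 145 145 145 145
 145 145 145 146]
250 [142 142 143 144 144 143 143 144 143 143 143 143 143 143 144 144 144 144
 143 144 143 144 145 145 145 145 145 145 145 145 145 145 145 145 145 145
 145 146 146 146]
[589.61 238.03  44.  ] [524.42 259.29  44.  ] [402.83 298.83   5.  ] 196.4256945266296
2.826898793626392 grip [561.08 247.32] [560.68 247.45]
```

>>> play_rows([
  [11,-2.5,-25,0.006,-0.01,-0.014,1],
  [11,-2.5,-25,0,0,0,1],
  [11,-2.5,-25,0,0,0,1],
  [0,0,-25,0,0,0,1],
  [0,0,-25,0,0,0,1],
])

```text
time_s: 1.82
eef_pos: [559.9, 251.5, 101.8]
ee_rot: [0.005, 0.155, 0.988, 0.003]
force: [0.5, 0.8, -0.3]
grip_width: 1.001
```

>>> play_rows([
  [0,0,-20,0,0,0,1],
  [0,0,-10,0,0,0,1],
  [0,0,0,0,0,0,1],
])

```text
time_s: 2.07
eef_pos: [554.3, 253.5, 65.3]
ee_rot: [-0.0, 0.154, 0.988, 0.001]
force: [0.7, -0.7, -0.3]
grip_width: 0.996
```

```bash
python3 - <<'E'
from h import *
from rig import sense
s=sense();print(s["time_s"],s["eef_pos"],quat(s["ee_rot"]).as_matrix().round(3))
E
```

```text
2.0667 [554.3300628  253.46531922  65.31547777] [[-0.953  0.304  0.   ]
 [ 0.304  0.953  0.003]
 [ 0.001  0.003 -1.   ]]
```

>>> play_rows([
  [4,-3.5,-5,0,0,-0.006,1],
  [3,-3,-5,0,0,0,1],
  [1,-0.5,-10,0,0,0,1],
  [1,-0.3,-10,0,0,0,1],
  [0.5,0,-8,0,0,0,1],
])

```text
time_s: 2.48
eef_pos: [566.4, 247.4, 30.1]
ee_rot: [0.004, 0.156, 0.988, 0.003]
force: [0.8, 0.0, -0.2]
grip_width: 0.994
```

>>> play_rows([
  [0,0,-6,0,0,0,1],
  [0,0,-3,0,0,0,1],
  [0,0,0,0,0,0,1],
])

```text
time_s: 2.73
eef_pos: [565.8, 247.0, 18.0]
ee_rot: [0.003, 0.156, 0.988, 0.003]
force: [-0.2, -0.1, 0.1]
grip_width: 1.002
```

>>> play_rows([
  [-3,0.2,-2,-0.004,-0.006,0,1],
  [-1.5,0.2,-1.5,0,0,0,1],
  [0,0,0,0,0,0,1],
])

```text
time_s: 2.98
eef_pos: [560.9, 247.6, 14.4]
ee_rot: [0.007, 0.156, 0.988, 0.001]
force: [0.4, 0.5, -0.5]
grip_width: 1.002
```

```bash
python3 - <<'E'
from h import *
from rig import sense
s=sense();print(s["time_s"],s["eef_pos"],quat(s["ee_rot"]).as_matrix().round(3))
E
```

```text
2.9833 [560.93967479 247.56846397  14.39368647] [[-0.951  0.309  0.013]
 [ 0.309  0.951  0.   ]
 [-0.013  0.004 -1.   ]]
```

>>> play_rows([
  [0,0,0,0,0.012,0,0.3],
  [0,0,0,0,0,0,-0.2],
  [0,0,0,0,0,0,-0.5],
  [0,0,0,0,0,0,-0.7],
  [0,0,0,0,0,0,-1],
], grip_force=80)

```text
time_s: 3.4
eef_pos: [561.4, 247.9, 15.5]
ee_rot: [0.001, 0.156, 0.988, 0.0]
force: [0.0, -0.3, -0.9]
grip_width: 0.3
```

>>> play_rows([
  [0,0,0,0,0,0,-1],
  [0,0,0,0,0,0,-1],
  [0,0,0,0,0,0,-1],
  [0,0,0,0,0,0,-1],
  [0,0,0,0,0,0,-1],
])

```text
time_s: 3.82
eef_pos: [561.4, 247.9, 15.8]
ee_rot: [0.001, 0.156, 0.988, 0.0]
force: [0.5, -0.1, 0.7]
grip_width: 0.139
```

```bash
python3 - <<'E'
from h import *
from rig import sense
s=sense();print(s["time_s"],s["eef_pos"],s["force"],s["grip_width"],quat(s["ee_rot"]).as_matrix().round(3))
E
```

```text
3.8167 [561.39643401 247.93897326  15.76109837] [ 0.49457138 -0.09676906  0.71220266] 0.13935083104606127 [[-0.951  0.309  0.002]
 [ 0.309  0.951  0.001]
 [-0.002  0.001 -1.   ]]
```

>>> play_rows([
  [0,0,0,0,0,0,-1],
  [0,0,0,0,0,0,-1],
  [0,0,3,0,0,0,-1],
  [0,0,5,0,0,0,-1],
  [0,0,5,0,0,0,-1],
], grip_force=80)

```text
time_s: 4.23
eef_pos: [560.6, 247.6, 28.1]
ee_rot: [-0.0, 0.156, 0.988, -0.0]
force: [0.4, 0.4, -1.5]
grip_width: 0.15
```

>>> play_rows([
  [0,0,8,0,0,0,-1],
  [0,0,8,0,0,0,-1],
  [0,0,8,0,0,0,-1],
  [0,0,8,0,0,0,-1],
  [0,0,4,0,0,0,-1],
])

```text
time_s: 4.65
eef_pos: [561.0, 247.7, 69.1]
ee_rot: [0.001, 0.156, 0.988, 0.0]
force: [0.1, -0.1, -2.4]
grip_width: 0.147
```

```bash
python3 - <<'E'
from h import *
from rig import sense,optics
s=sense();print(s["time_s"],s["eef_pos"],s["force"],s["wrist_torque"],s["grip_width"],quat(s["ee_rot"]).as_matrix().round(3))
a=optics.capture("wrist");b=optics.capture("scene")
pickle.dump((a,b),open("l1.pkl","wb"))
k=cv2.resize(b["img"][180:300,320:480],None,fx=3.5,fy=3.5)
cv2.imwrite("pics/l1.png",np.hstack([cv2.resize(a["img"][0:300,160:420],(364,420)),k]))
E
```

```text
4.65 [560.96700074 247.66702216  69.06033254] [ 0.14314684 -0.14403007 -2.43910519] [ 0.01807294 -0.16473988 -0.01205739] 0.14723094153346125 [[-0.951  0.309  0.001]
 [ 0.309  0.951  0.   ]
 [-0.001  0.001 -1.   ]]
```

View pics/l1.png

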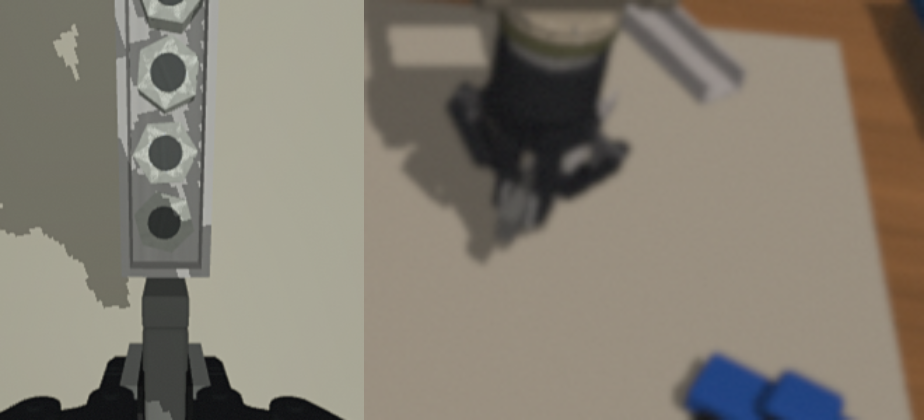

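Chute is held level: force −2.4 N, width 0.147, nuts in place and lying flat. Next I'll raise it and carry it towards the jar.

>>> play_rows([
  [0,0,10,0,0,0,-1],
  [0,-6,14,0,0,0,-1],
  [1,-12,16,0,0,0,-1],
  [2,-18,18,0,0,0,-1],
  [2,-24,18,0,0,0,-1],
])

```text
time_s: 5.17
eef_pos: [562.6, 187.9, 146.0]
ee_rot: [-0.003, 0.154, 0.988, -0.001]
force: [0.7, -1.2, -0.6]
grip_width: 0.148
```

>>> play_rows([
  [3,-28,16,0,0,0,-1],
  [3,-28,14,0,0,0,-1],
  [3,-28,10,0,0,0,-1],
  [3,-28,8,0,0,0,-1],
  [3,-28,4,0,0,0,-1],
])

```text
time_s: 5.58
eef_pos: [577.4, 41.0, 209.5]
ee_rot: [0.001, 0.152, 0.988, -0.001]
force: [1.0, -0.1, -1.8]
grip_width: 0.147
```

>>> play_rows([
  [3,-28,2,0,0,0,-1],
  [3,-28,0,0,0,0,-1],
  [3,-28,0,0,0,0,-1],
  [3,-28,0,0,0,0,-1],
  [3,-24,0,0,0,0,-1],
])

```text
time_s: 6.0
eef_pos: [591.4, -104.6, 219.4]
ee_rot: [0.004, 0.153, 0.988, -0.001]
force: [0.9, 0.5, -2.2]
grip_width: 0.15
```

>>> play_rows([
  [2,-20,0,0,0,0,-1],
  [2,-14,0,0,0,0,-1],
  [1,-8,0,0,0,0,-1],
  [0,-4,0,0,0,0,-1],
  [0,0,0,0,0,0,-1],
])

```text
time_s: 6.42
eef_pos: [595.3, -158.6, 222.7]
ee_rot: [0.005, 0.156, 0.988, -0.002]
force: [-0.4, -0.5, -2.3]
grip_width: 0.15
```

```bash
python3 - <<'E'
from h import *
from rig import sense,optics
s=sense();print(s["time_s"],s["eef_pos"],s["force"],s["joints"].round(2),quat(s["ee_rot"]).as_matrix().round(3))
c={n:optics.capture(n) for n in("wrist","top")};pickle.dump(c,open("j1.pkl","wb"))
cv2.imwrite("pics/j1.png",c["wrist"]["img"]);print(proj(c["wrist"],(491.4,-243,82)),proj(c["top"],(491.4,-243,82)))
E
```

```text
6.4167 [ 595.28864607 -158.58430794  222.72696308] [-0.39944671 -0.52907678 -2.25770231] [-0.45  0.52  1.22 -0.    1.39 -1.71] [[-0.951  0.308  0.009]
 [ 0.308  0.951 -0.005]
 [-0.01  -0.002 -1.   ]]
(np.float64(158.017139082381), np.float64(124.35263443659444)) (np.float64(370.4715966438388), np.float64(221.78115899133178))
```

View pics/j1.png

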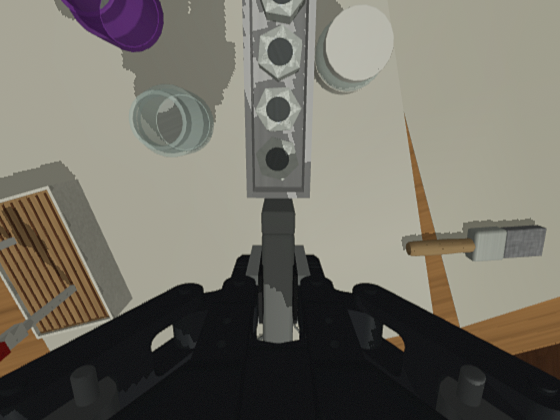

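The wrist view shows the open jar's rim centred near (160,118), close to the predicted (158,124). I'll zoom in to measure it and check the chute's pitch at its tail edge (row ~196).

```bash
python3 - <<'E'
from h import *
c=pickle.load(open("j1.pkl","rb"));w=c["wrist"];t=c["top"]
k=cv2.resize(w["img"][70:170,110:230],None,fx=5,fy=5,interpolation=cv2.INTER_CUBIC)
# predicted rim ellipses (outer 27, inner 23 radius) drawn faintly as dots
for r in(23,27):
    for a in np.arange(0,6.28,.3):
        u,v=proj(w,(491.4+r*np.cos(a),-243+r*np.sin(a),82));cv2.circle(k,(int((u-110+.5)*5),int((v-70+.5)*5)),2,(0,0,255),-1)
cv2.imwrite("pics/j2.png",k)
T=np.array([595.29,-158.58,222.73]);M=np.array([[-.951,.308,.009],[.308,.951,-.005],[-.01,-.002,-1]])
for x,y,z in((-65,15.5,18),(-65,-15.5,18),(-75,0,44),(-40,15.5,18),(-40,-15.5,18)):
    p=T+M@np.array([x+101,y,15.8-z]);print((x,y,z),np.round(proj(w,p),1))
E
```

```text
(-65, 15.5, 18) [311.2 195.9]
(-65, -15.5, 18) [248.2 196. ]
(-75, 0, 44) [280.2 232.4]
(-40, 15.5, 18) [312.7 143.8]
(-40, -15.5, 18) [246.8 143.8]
```

View pics/j2.png

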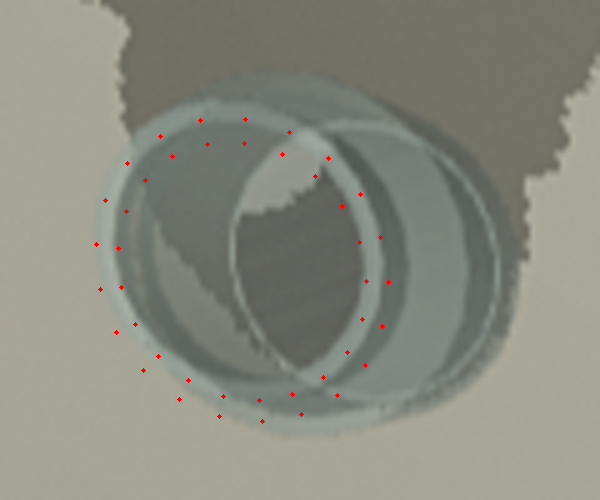

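```bash
cat >plan.py <<'E'
from h import *
from rig import sense
np.set_printoptions(precision=2,suppress=True)
MOUTH=np.array([488.2,-241.7,82.])  # updated below
yaw=2.827
def frame(th):  # chute axes: x nose-down by th
    return R.from_euler('z',yaw)*R.from_euler('y',th)
def tcp_for(th,nose): # nose lower edge pos -> TCP
    # chute frame TCP at x=-101,z=15.8; nose at 65,0
    return nose+frame(th).apply([-166,0,15.8])
def now():
    s=sense();q=quat(s["ee_rot"]);ch=q*R.from_euler('x',np.pi)  # chute frame
    x=ch.apply([1,0,0]);th=np.arcsin(-x[2])
    nose=s["eef_pos"]+ch.apply([166,0,-15.8]);return s,ch,th,nose
def move(th,nose):
    s,ch,t0,n0=now();p=tcp_for(th,nose);d=p-s["eef_pos"];w=(frame(th)*ch.inv()).as_rotvec()
    print("t",round(s["time_s"],2),"th",np.degrees(t0),"nose",n0,"F",s["force"],"Tq",s["wrist_torque"]);print("need shift",d,"turn",w)
E
python3 - <<'E'
from plan import *
w=pickle.load(open("j1.pkl","rb"))["wrist"];m=onz(w,157.5,119.1,82);print(m)
u=-frame(0).apply([1,0,0]);print("u",u)
for th in(0,12,30,45):
    print(th,tcp_for(np.radians(th),m+5*u-[0,0,12*np.tan(np.radians(th))]))
move(np.radians(12),m+5*u+[0,0,40])
print("yaxis",frame(0).apply([0,1,0]))
E
```

```text
[ 486.98 -241.53   82.  ]
u [ 0.95 -0.31 -0.  ]
0 [ 649.59 -294.44   97.8 ]
12 [ 643.02 -292.3   129.42]
30 [ 620.93 -285.12  171.75]
45 [ 592.73 -275.94  198.55]
t 6.52 th 0.5833978113221066 nose [ 437.53 -106.58  205.15] F [ 0.04 -0.63 -1.8 ] Tq [-0.05 -0.08  0.04]
need shift [  47.65 -134.85  -50.67] turn [-0.06 -0.19 -0.  ]
yaxis [-0.31 -0.95  0.  ]
```

>>> play_rows([
  [3,-8,0,0,0,0,-1],
  [6,-15,0,-0.006,-0.02,0,-1],
  [6,-17,0,-0.009,-0.03,0,-1],
  [6,-17,0,-0.009,-0.03,0,-1],
  [6,-17,-5,-0.009,-0.03,0,-1],
])

```text
time_s: 6.93
eef_pos: [625.7, -231.2, 219.4]
ee_rot: [0.066, 0.151, 0.986, -0.01]
force: [-0.2, -0.5, -0.3]
grip_width: 0.152
```

>>> play_rows([
  [6,-16,-10,-0.009,-0.03,0,-1],
  [5,-14,-11,-0.009,-0.03,0,-1],
  [4,-9,-9,-0.009,-0.02,0,-1],
  [2,-5,-6,0,0,0,-1],
  [0,0,0,0,0,0,-1],
])

```text
time_s: 7.35
eef_pos: [644.2, -283.8, 180.8]
ee_rot: [0.112, 0.151, 0.982, -0.019]
force: [-0.2, -0.7, -2.2]
grip_width: 0.147
```

```bash
sed -i 's/488.2,-241.7/487.0,-241.5/' plan.py; cat >>plan.py <<'E'
u=-frame(0).apply([1,0,0])
def target(deg,s_off,dz,lat=0): # dz: underside above rim at contact s=17
    th=np.radians(deg);move(th,MOUTH+s_off*u+[0,0,dz-(17-s_off)*np.tan(th)])
E
python3 -c "
from plan import *
target(12,5,20);target(12,5,2)"
```

```text
t 7.35 th 13.042504836258711 nose [ 493.3  -236.49  127.93] F [-0.17 -0.68 -2.18] Tq [0.02 0.13 0.04]
need shift [ -1.18  -8.49 -31.37] turn [ 0.01  0.02 -0.01]
t 7.35 th 13.042504836258711 nose [ 493.3  -236.49  127.93] F [-0.17 -0.68 -2.18] Tq [0.02 0.13 0.04]
need shift [ -1.18  -8.49 -49.37] turn [ 0.01  0.02 -0.01]
```

>>> play_rows([
  [0,-4,-5,0.006,0.01,-0.008,-1],
  [0,-3,-7,0,0.008,0,-1],
  [-1,-1,-8,0,0,0,-1],
  [0,0,-7,0,0,0,-1],
  [0,0,-3,0,0,0,-1],
])

```text
time_s: 7.77
eef_pos: [644.1, -292.0, 149.8]
ee_rot: [0.102, 0.154, 0.983, -0.018]
force: [0.1, 0.5, -2.1]
grip_width: 0.147
```

```bash
python3 - <<'E'
from plan import *
from rig import optics
target(12,5,2)
c={n:optics.capture(n) for n in("scene","top")};pickle.dump(c,open("r1.pkl","wb"))
f=lambda im,x,y:cv2.resize(im[y:y+70,x:x+70],(420,420),interpolation=cv2.INTER_CUBIC)
cv2.imwrite("pics/r1.png",np.hstack([f(c["scene"]["img"],160,155),f(c["top"]["img"],335,185)]))
E
```

```text
t 7.77 th 11.908766597971587 nose [ 492.57 -243.32  100.08] F [ 0.15  0.49 -2.15] Tq [-0.02  0.09 -0.  ]
need shift [ -1.08  -0.29 -18.38] turn [ 0. -0. -0.]
```

View pics/r1.png

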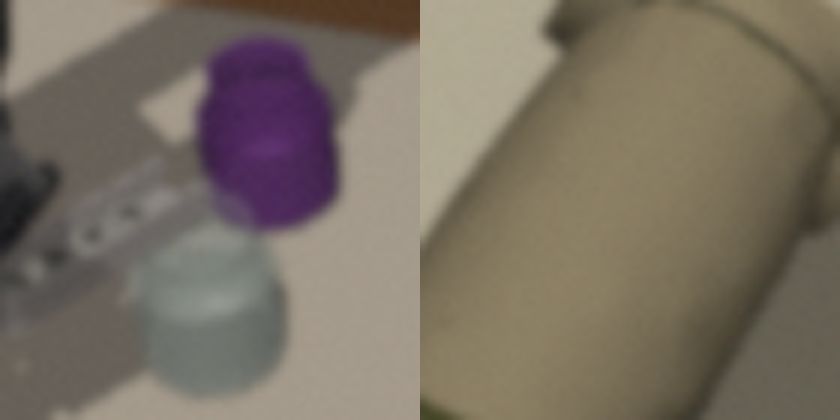

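The scene view shows all four nuts still in the chute and its nose at about crop (190,190). The jar neck is around crop (225,215). The arm blocks the top view. I'll check these against projections.

```bash
python3 - <<'E'
from plan import *
c=pickle.load(open("r1.pkl","rb"))["scene"]
c0=pickle.load(open("c0.pkl","rb"))["scene"]
s,ch,th,nose=now()
k=cv2.resize(c["img"][155:225,160:230],(560,560),interpolation=cv2.INTER_CUBIC)
k0=cv2.resize(c0["img"][155:225,160:230],None,fx=3,fy=3,interpolation=cv2.INTER_CUBIC)
def dot(k,p,f,col):
    a,b=proj(c,p);cv2.circle(k,(int((a-160+.5)*f),int((b-155+.5)*f)),1,col,-1)
for f,kk in((8,k),(3,k0)):
  for a in np.arange(0,6.28,.2):
    for r,z in((27,82),(36,54),(36,0)):dot(kk,MOUTH+[r*np.cos(a),r*np.sin(a),z-82],f,(0,0,255))
for p in((65,15.5,18),(65,-15.5,18),(65,15.5,0),(65,-15.5,0),(-65,15.5,18),(-65,-15.5,18)):
    dot(k,s["eef_pos"]+ch.apply([p[0]+101,p[1],p[2]-15.8]),8,(0,255,0))
out=np.zeros((560,780,3),np.uint8);out[:,:560]=k;out[:210,565:775]=k0;cv2.imwrite("pics/r2.png",out)
E
```

```text
(no output)
```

View pics/r2.png

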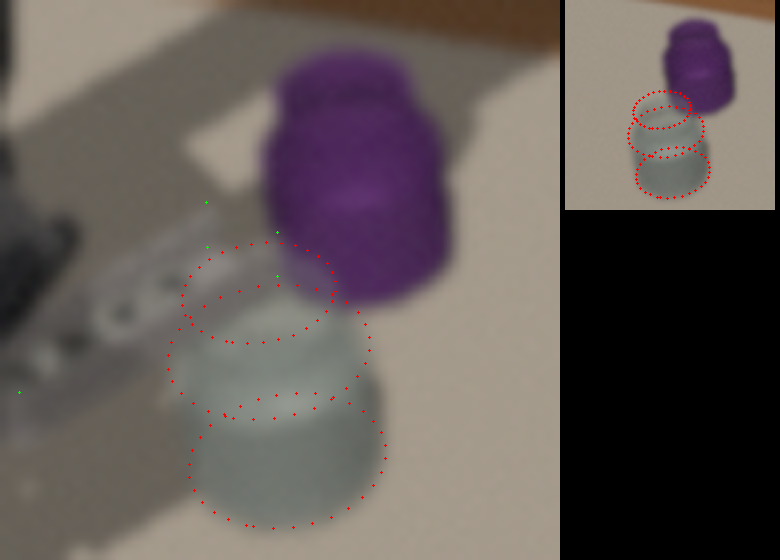

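Dots and picture agree to about 1 px, with chute and jar offset the same way, so their relative alignment holds. I'll lower it onto the rim now.

>>> play_rows([
  [-0.6,0,-4,0,0,0,-1],
  [-0.5,0,-5,0,0,0,-1],
  [0,0,-4,0,0,0,-1],
  [0,0,-1.5,0,0,0,-1],
  [0,0,0,0,0,0,-1],
])

```text
time_s: 8.28
eef_pos: [643.3, -291.4, 135.5]
ee_rot: [0.103, 0.154, 0.983, -0.019]
force: [-0.6, 0.5, -1.4]
grip_width: 0.149
```

```bash
python3 -c "
from plan import *
target(12,5,0)"
```

```text
t 8.28 th 12.013977973693006 nose [ 491.79 -242.95   85.54] F [-0.63  0.53 -1.45] Tq [ 0.02  0.02 -0.01]
need shift [-0.26 -0.84 -6.13] turn [ 0.01 -0.   -0.  ]
```

>>> play_rows([
  [0,-0.4,-2,0,0,0,-1],
  [0,-0.4,-1,0,0,0,-1],
  [0,0,0,0,0,0,-1],
])

```text
time_s: 8.53
eef_pos: [643.4, -292.4, 132.5]
ee_rot: [0.103, 0.154, 0.982, -0.019]
force: [0.7, 0.4, -1.8]
grip_width: 0.148
```

>>> play_rows([
  [0,0,-1,0,0,0,-1],
  [0,0,0,0,0,0,-1],
])

```text
time_s: 8.7
eef_pos: [643.5, -292.5, 131.6]
ee_rot: [0.103, 0.154, 0.982, -0.019]
force: [-0.1, -0.8, -2.1]
grip_width: 0.145
```

>>> play_rows([
  [0,0,-1,0,0,0,-1],
  [0,0,0,0,0,0,-1],
])

```text
time_s: 8.87
eef_pos: [643.5, -292.5, 130.7]
ee_rot: [0.103, 0.154, 0.982, -0.019]
force: [-0.0, 0.2, -2.0]
grip_width: 0.148
```

```bash
python3 -c "
from plan import *
target(12,5,0)"
```

```text
t 8.87 th 12.074949794178929 nose [ 492.06 -244.08   80.48] F [-0.05  0.21 -2.02] Tq [ 0.05  0.1  -0.  ]
need shift [-0.48  0.27 -1.24] turn [ 0.01 -0.   -0.  ]
```

>>> play_rows([
  [0,0,-1,0,0,0,-1],
  [0,0,0,0,0,0,-1],
])

```text
time_s: 9.03
eef_pos: [643.5, -292.6, 129.6]
ee_rot: [0.104, 0.154, 0.982, -0.019]
force: [-0.5, 0.6, -1.6]
grip_width: 0.146
```

>>> play_rows([
  [0,0,-0.8,0,0,0,-1],
  [0,0,0,0,0,0,-1],
])

```text
time_s: 9.2
eef_pos: [643.6, -292.6, 128.9]
ee_rot: [0.104, 0.154, 0.982, -0.019]
force: [-0.2, -0.3, -1.5]
grip_width: 0.148
```

```bash
python3 -c "
from plan import *
target(12,5,0)"
```

```text
t 9.2 th 12.097416367702552 nose [ 492.16 -244.13   78.65] F [-0.24 -0.29 -1.53] Tq [ 0.04  0.13 -0.05]
need shift [-0.57  0.31  0.53] turn [ 0.01 -0.   -0.  ]
```

>>> play_rows([
  [0,0,-0.8,0,0,0,-1],
  [0,0,0,0,0,0,-1],
])

```text
time_s: 9.37
eef_pos: [643.7, -292.6, 128.5]
ee_rot: [0.104, 0.154, 0.982, -0.019]
force: [-0.1, 0.5, -0.3]
grip_width: 0.151
```

>>> play_rows([
  [0,0,0,0,0,0,-1],
  [0,0,0,0,0,0,-1],
])

```text
time_s: 9.53
eef_pos: [643.7, -292.6, 128.6]
ee_rot: [0.104, 0.154, 0.982, -0.019]
force: [0.0, -0.1, 0.0]
grip_width: 0.151
```

```bash
python3 -c "
from plan import *
target(12,5,0)"
```

```text
t 9.53 th 12.121805864152673 nose [ 492.26 -244.19   78.32] F [ 0.01 -0.15  0.05] Tq [0.08 0.2  0.01]
need shift [-0.66  0.34  0.79] turn [ 0.01  0.   -0.  ]
```

Contact came at the expected height, about 2 N. I'll ease off slightly and tip about the rim contact.

```bash
cat >>plan.py <<'E'
def rows(deg,s_off,dz,n):
    s,ch,t0,n0=now();th=np.radians(deg)
    print("t",round(s["time_s"],2),"th",round(np.degrees(t0),1),"F",s["force"],"Tq",s["wrist_torque"],"s",(n0-MOUTH)@u,"dz",n0[2]-82+(17-(n0-MOUTH)@u)*np.tan(t0),"j",s["joints"])
    p,r=s["eef_pos"],ch
    s0=(n0-MOUTH)@u
    for i in range(1,n+1):
        t=t0+(th-t0)*i/n;so=s0+(s_off-s0)*i/n
        q=tcp_for(t,MOUTH+so*u+[0,0,dz-(17-so)*np.tan(t)]);f=frame(t)
        print(np.round(q-p,1).tolist(),np.round((f*r.inv()).as_rotvec(),3).tolist());p,r=q,f
E
python3 -c "
from plan import *
rows(20,6.5,-0.3,10)"
```

```text
t 9.53 th 12.1 F [ 0.01 -0.15  0.05] Tq [0.08 0.2  0.01] s 5.836845784162732 dz -1.282794921619697 j [-0.61  0.69  1.2   0.07  1.05 -1.9 ]
[-0.6, 0.3, 3.0] [0.001, -0.015, -0.003]
[-0.6, 0.2, 2.0] [-0.004, -0.013, 0.0]
[-0.7, 0.2, 2.0] [-0.004, -0.013, -0.0]
[-0.7, 0.2, 2.0] [-0.004, -0.013, 0.0]
[-0.7, 0.2, 2.0] [-0.004, -0.013, 0.0]
[-0.7, 0.2, 2.0] [-0.004, -0.013, -0.0]
[-0.8, 0.3, 2.0] [-0.004, -0.013, 0.0]
[-0.8, 0.3, 2.0] [-0.004, -0.013, 0.0]
[-0.8, 0.3, 2.0] [-0.004, -0.013, 0.0]
[-0.9, 0.3, 1.9] [-0.004, -0.013, -0.0]
```

>>> play_rows([
  [-0.6,0.3,2.4,0,-0.015,-0.003,-1],
  [-0.6,0.2,2,-0.004,-0.013,0,-1],
  [-0.7,0.2,2,-0.004,-0.013,0,-1],
  [-0.7,0.2,2,-0.004,-0.013,0,-1],
  [-0.7,0.2,2,-0.004,-0.013,0,-1],
])

```text
time_s: 9.95
eef_pos: [640.0, -291.4, 139.6]
ee_rot: [0.141, 0.155, 0.978, -0.022]
force: [-0.8, 1.1, -0.6]
grip_width: 0.145
```

```bash
python3 -c "
from plan import *
rows(21,7,-0.9,5)"
```

```text
t 9.95 th 16.4 F [-0.76  1.12 -0.62] Tq [ 0.07  0.28 -0.03] s 6.123642441498251 dz -1.1781114416457452 j [-0.63  0.63  1.28  0.11  0.96 -1.93]
[-0.8, 0.4, 2.6] [-0.005, -0.015, 0.0]
[-0.8, 0.3, 2.3] [-0.005, -0.015, 0.0]
[-0.9, 0.3, 2.3] [-0.005, -0.015, 0.0]
[-0.9, 0.3, 2.3] [-0.005, -0.015, 0.0]
[-1.0, 0.3, 2.3] [-0.005, -0.015, 0.0]
```

>>> play_rows([
  [-0.8,0.3,2.9,-0.005,-0.015,0,-1],
  [-0.8,0.3,2.3,-0.005,-0.015,0,-1],
  [-0.9,0.3,2.3,-0.005,-0.015,0,-1],
  [-0.9,0.3,2.3,-0.005,-0.015,0,-1],
  [-1,0.3,2.3,-0.005,-0.015,0,-1],
])

```text
time_s: 10.37
eef_pos: [635.0, -289.7, 153.1]
ee_rot: [0.184, 0.154, 0.97, -0.029]
force: [-0.3, -0.2, -2.4]
grip_width: 0.148
```

```bash
python3 -c "
from plan import *
rows(25,7.5,-0.6,5)"
```

```text
t 10.37 th 21.4 F [-0.34 -0.2  -2.4 ] Tq [0.05 0.18 0.09] s 6.86114683005338 dz -0.2641977205857984 j [-0.64  0.57  1.37  0.15  0.85 -1.98]
[-0.8, 0.3, 1.4] [-0.003, -0.012, 0.0]
[-0.8, 0.3, 1.7] [-0.004, -0.012, 0.0]
[-0.8, 0.3, 1.7] [-0.004, -0.012, 0.0]
[-0.8, 0.3, 1.7] [-0.004, -0.012, -0.0]
[-0.9, 0.3, 1.7] [-0.004, -0.012, -0.0]
```

>>> play_rows([
  [-0.8,0.3,1.1,-0.004,-0.012,0,-1],
  [-0.8,0.3,1.7,-0.004,-0.012,0,-1],
  [-0.8,0.3,1.7,-0.004,-0.012,0,-1],
  [-0.8,0.3,1.7,-0.004,-0.012,0,-1],
  [-0.8,0.3,1.6,-0.004,-0.012,0,-1],
])

```text
time_s: 10.78
eef_pos: [630.3, -288.0, 161.9]
ee_rot: [0.218, 0.153, 0.963, -0.035]
force: [-0.8, -0.9, -2.2]
grip_width: 0.148
```

```bash
python3 -c "
from plan import *
rows(29,7.8,-0.8,5)"
```

```text
t 10.78 th 25.5 F [-0.84 -0.91 -2.2 ] Tq [0.13 0.26 0.02] s 7.552510847943167 dz -1.1950820248594036 j [-0.65  0.53  1.44  0.2   0.76 -2.02]
[-1.0, 0.2, 2.0] [-0.003, -0.012, 0.001]
[-1.0, 0.3, 1.6] [-0.004, -0.012, 0.0]
[-1.0, 0.3, 1.6] [-0.004, -0.012, 0.0]
[-1.0, 0.3, 1.6] [-0.004, -0.012, 0.0]
[-1.1, 0.3, 1.6] [-0.004, -0.012, -0.0]
```

>>> play_rows([
  [-1,0.2,1.7,-0.004,-0.012,0,-1],
  [-1,0.3,1.6,-0.004,-0.012,0,-1],
  [-1,0.3,1.6,-0.004,-0.012,0,-1],
  [-1,0.3,1.6,-0.004,-0.012,0,-1],
  [0,0,0,0,0,0,-1],
])

```text
time_s: 11.2
eef_pos: [625.5, -286.7, 169.3]
ee_rot: [0.245, 0.152, 0.957, -0.04]
force: [-0.2, -0.7, -2.5]
grip_width: 0.147
```

```bash
python3 -c "
from plan import *
rows(33,8,-1.2,5)"
```

```text
t 11.2 th 28.7 F [-0.24 -0.66 -2.49] Tq [0.12 0.29 0.03] s 7.741664112064389 dz -1.2261214886681042 j [-0.66  0.49  1.5   0.25  0.7  -2.07]
[-1.3, 0.5, 1.9] [-0.003, -0.015, 0.001]
[-1.3, 0.4, 1.9] [-0.005, -0.014, 0.0]
[-1.4, 0.4, 1.9] [-0.005, -0.014, -0.0]
[-1.4, 0.4, 1.8] [-0.005, -0.014, 0.0]
[-1.4, 0.5, 1.8] [-0.005, -0.014, 0.0]
```

>>> play_rows([
  [0,0,-0.8,0,0,0,-1],
  [0,0,0,0,0,0,-1],
])

```text
time_s: 11.37
eef_pos: [625.5, -286.7, 168.8]
ee_rot: [0.245, 0.152, 0.957, -0.04]
force: [-0.4, 0.1, -1.3]
grip_width: 0.15
```

>>> play_rows([
  [0,0,-0.8,0,0,0,-1],
  [0,0,0,0,0,0,-1],
])

```text
time_s: 11.53
eef_pos: [625.7, -286.8, 168.2]
ee_rot: [0.245, 0.152, 0.957, -0.04]
force: [-1.5, 0.6, -0.9]
grip_width: 0.151
```

```bash
python3 - <<'E'
from plan import *
from rig import optics
rows(33,8,-2.5,1)
c=optics.capture("wrist");d=optics.capture("scene");pickle.dump((c,d),open("p1.pkl","wb"))
k=cv2.resize(d["img"][150:230,150:240],(450,400),interpolation=cv2.INTER_CUBIC)
cv2.imwrite("pics/p1.png",np.hstack([c["img"][0:200,130:430].repeat(1,0),cv2.resize(k,(300,200))]) if 0 else np.hstack([cv2.resize(c["img"][0:260,130:430],(346,300)),cv2.resize(k,(338,300))]))
E
```

```text
t 11.53 th 28.8 F [-1.52  0.57 -0.93] Tq [0.23 0.5  0.03] s 8.017742320523586 dz -2.6461715050874357 j [-0.66  0.49  1.5   0.26  0.69 -2.08]
[-6.9, 2.4, 9.1] [-0.021, -0.071, 0.001]
```

View pics/p1.png

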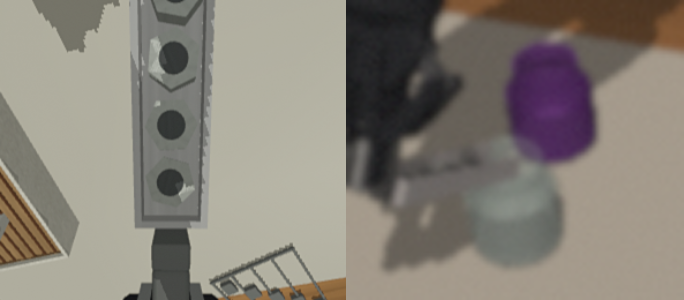

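Jar upright, nuts still at rest at 29°, spout touching with about 2 N. I'll keep tipping.

>>> play_rows([
  [-1.3,0.5,2.3,-0.004,-0.014,0,-1],
  [-1.3,0.4,1.9,-0.005,-0.014,0,-1],
  [-1.4,0.4,1.8,-0.005,-0.014,0,-1],
  [-1.4,0.4,1.8,-0.005,-0.014,0,-1],
  [0,0,0,0,0,0,-1],
])

```text
time_s: 12.05
eef_pos: [619.6, -284.7, 176.5]
ee_rot: [0.276, 0.15, 0.948, -0.045]
force: [-0.3, 0.9, -0.8]
grip_width: 0.152
```

```bash
cat >nut.py <<'E'
from plan import *
from rig import optics
def nuts():
    c=optics.capture("wrist");g=cv2.cvtColor(c["img"],cv2.COLOR_BGR2GRAY)
    # profile along trough midline
    s,ch,th,n=now();out=[]
    for x in np.arange(-60,5,4):
        uv=proj(c,s["eef_pos"]+ch.apply([x+101,0,8-15.8]));a,b=int(round(uv[0])),int(round(uv[1]))
        out.append(int(g[b-1:b+2,a-2:a+3].mean()) if 0<=b-1<418 else -1)
    print("profile",out)
E
python3 -c "
from nut import *
rows(38,8,-2.1,5);nuts()"
```

```text
t 12.05 th 32.5 F [-0.33  0.88 -0.84] Tq [ 0.19  0.44 -0.03] s 7.890396679320331 dz -2.208648102056232 j [-0.67  0.45  1.56  0.33  0.62 -2.15]
[-1.9, 0.7, 2.4] [-0.003, -0.019, 0.001]
[-1.9, 0.6, 2.2] [-0.006, -0.018, 0.0]
[-2.0, 0.6, 2.2] [-0.006, -0.018, 0.0]
[-2.0, 0.7, 2.1] [-0.006, -0.018, 0.0]
[-2.1, 0.7, 2.1] [-0.006, -0.018, -0.0]
profile [120, 114, 91, 59, 70, 147, 126, 114, 83, 55, 55, 106, 123, 97, 122, 57, 57]
```

>>> play_rows([
  [-1.9,0.7,2.5,-0.004,-0.018,0,-1],
  [-1.9,0.6,2.2,-0.006,-0.018,0,-1],
  [-2,0.6,2.2,-0.006,-0.018,0,-1],
  [-2,0.7,2.1,-0.006,-0.018,0,-1],
  [0,0,0,0,0,0,-1],
])

```text
time_s: 12.52
eef_pos: [611.7, -282.4, 185.8]
ee_rot: [0.313, 0.149, 0.937, -0.051]
force: [-0.9, -0.5, -0.5]
grip_width: 0.15
```

```bash
python3 -c "
from nut import *
rows(41.5,8,-2.1,5);nuts()"
```

```text
t 12.52 th 37.0 F [-0.94 -0.53 -0.51] Tq [ 0.16  0.36 -0.01] s 8.060177814573791 dz -1.9365464766437102 j [-0.69  0.4   1.64  0.45  0.53 -2.27]
[-1.6, 0.8, 1.5] [-0.004, -0.015, 0.002]
[-1.7, 0.6, 1.7] [-0.005, -0.015, 0.0]
[-1.8, 0.6, 1.6] [-0.005, -0.015, 0.0]
[-1.8, 0.6, 1.6] [-0.005, -0.015, -0.0]
[-1.8, 0.6, 1.6] [-0.005, -0.015, 0.0]
profile [123, 123, 124, 124, 124, 124, 126, 150, 164, 59, 65, 82, 125, 122, 74, 60, 58]
```

The nuts have started to slide. I'll continue slowly.

>>> play_rows([
  [-1.6,0.7,1.7,-0.004,-0.015,0,-1],
  [-1.7,0.6,1.7,-0.005,-0.015,0,-1],
  [0,0,0,0,0,0,-1],
  [0,0,0,0,0,0,-1],
  [0,0,0,0,0,0,-1],
])

```text
time_s: 12.98
eef_pos: [609.3, -281.7, 189.3]
ee_rot: [0.327, 0.149, 0.932, -0.053]
force: [-0.8, 0.3, -0.4]
grip_width: 0.146
```

```bash
python3 -c "
from nut import *
rows(44,8,-2.1,5);nuts()"
```

```text
t 12.98 th 38.7 F [-0.79  0.29 -0.35] Tq [ 0.19  0.39 -0.03] s 8.974337334054361 dz -2.3025242523123888 j [-0.7   0.39  1.67  0.5   0.5  -2.32]
[-2.1, 1.1, 2.0] [-0.005, -0.018, 0.002]
[-2.3, 0.7, 1.7] [-0.006, -0.018, -0.0]
[-2.3, 0.8, 1.7] [-0.006, -0.018, 0.0]
[-2.4, 0.8, 1.6] [-0.006, -0.018, 0.0]
[-2.4, 0.8, 1.5] [-0.006, -0.018, -0.0]
profile [123, 124, 124, 124, 124, 125, 125, 127, 151, 154, 154, 148, 154, 155, 142, 148, 146]
```

>>> play_rows([
  [-2.1,1,2.1,-0.005,-0.018,0,-1],
  [-2.3,0.7,1.8,-0.006,-0.018,0,-1],
  [-2.3,0.8,1.7,-0.006,-0.018,0,-1],
  [-2.4,0.8,1.6,-0.006,-0.018,0,-1],
  [0,0,0,0,0,0,-1],
])

```text
time_s: 13.45
eef_pos: [601.2, -278.9, 197.2]
ee_rot: [0.363, 0.146, 0.918, -0.058]
force: [-1.0, 0.6, -0.6]
grip_width: 0.145
```

>>> play_rows([
  [0,0,0,0,0,0,-1],
  [0,0,0,0,0,0,-1],
  [0,0,0,0,0,0,-1],
  [0,0,0,0,0,0,-1],
  [0,0,0,0,0,0,-1],
])

```text
time_s: 13.87
eef_pos: [601.7, -279.0, 196.9]
ee_rot: [0.362, 0.146, 0.919, -0.058]
force: [-0.9, -0.0, -0.4]
grip_width: 0.149
```

```bash
python3 - <<'E'
from nut import *
rows(44,8,-2.1,1);nuts()
d=optics.capture("scene");w=optics.capture("wrist")
# chute's centreline brightness in the scene image, tail to nose
s,ch,th,n=now();print("nose",n)
k=cv2.resize(d["img"][150:225,140:240],(800,600),interpolation=cv2.INTER_CUBIC);cv2.imwrite("pics/q1.png",k)
E
```

```text
t 13.87 th 43.0 F [-0.94 -0.04 -0.45] Tq [ 0.2   0.63 -0.04] s 10.063764220187723 dz -3.4277189462184783 j [-0.72  0.35  1.74  0.68  0.43 -2.51]
[-4.0, 1.4, 1.0] [-0.004, -0.017, 0.001]
profile [126, 126, 127, 127, 127, 127, 127, 128, 128, 128, 129, 129, 137, 130, 138, 132, 131]
nose [ 496.46 -244.82   72.12]
```

View pics/q1.png

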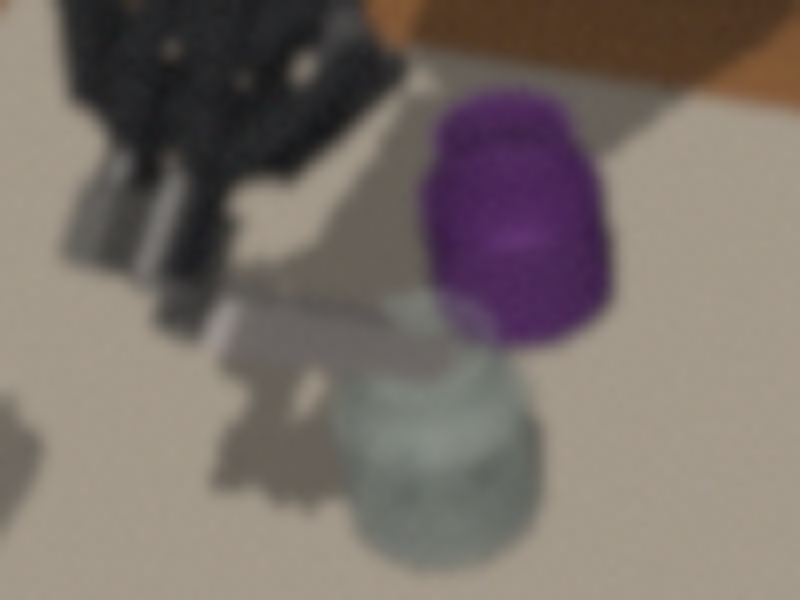

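The chute's spout is still in the mouth, the jar is upright and dark nut shapes show inside it near (400,490) and (490,485). I'll lift straight up and weigh what is left in the chute.

>>> play_rows([
  [0,0,2,0,0,0,-1],
  [0,0,3,0,0,0,-1],
  [0,0,4,0,0,0,-1],
  [0,0,3,0,0,0,-1],
  [0,0,0,0,0,0,-1],
])

```text
time_s: 14.43
eef_pos: [602.1, -279.4, 210.8]
ee_rot: [0.363, 0.146, 0.919, -0.059]
force: [0.4, -0.1, -0.8]
grip_width: 0.147
```

```bash
python3 - <<'E'
from nut import *
F=[]
for i in range(6):
    d=optics.capture("scene");F.append(sense()["force"])
print(np.mean(F,0),np.std(F,0));s,ch,th,n=now();print(n,s["time_s"])
for z in (3,):
  print([(x,[int(v) for v in d["img"][int(round(b)),int(round(a))]]) for x in range(-60,66,8) for a,b in [proj(d,s["eef_pos"]+ch.apply([x+101,0,z-15.8]))]])
pickle.dump(d,open("e1.pkl","wb"))
E
```

```text
[-0.53  0.09 -1.  ] [0.5  0.48 0.34]
[ 496.5  -244.85   84.7 ] 14.7333
[(-60, [79, 83, 84]), (-52, [128, 132, 139]), (-44, [133, 138, 144]), (-36, [102, 105, 109]), (-28, [100, 102, 106]), (-20, [98, 101, 105]), (-12, [99, 102, 107]), (-4, [99, 101, 105]), (4, [98, 100, 105]), (12, [97, 99, 105]), (20, [98, 101, 106]), (28, [98, 101, 106]), (36, [98, 101, 106]), (44, [99, 101, 106]), (52, [99, 102, 107]), (60, [101, 104, 108])]
```

Only about 1.0 N remains, which matches the chute alone, so all four nuts are out. Now I'll lift, level and carry it back to its original free spot.

>>> play_rows([
  [0,0,6,0,0,0,-1],
  [0,0,12,0,0,0,-1],
  [0,0,14,0,0,0,-1],
  [0,0,14,0.01,0.04,0,-1],
  [0,6,10,0.02,0.06,0,-1],
])

```text
time_s: 15.15
eef_pos: [599.0, -272.8, 263.7]
ee_rot: [0.308, 0.151, 0.938, -0.05]
force: [0.4, 0.1, -1.4]
grip_width: 0.15
```

>>> play_rows([
  [0,12,2,0.02,0.07,0,-1],
  [0,20,0,0.02,0.07,0,-1],
  [-1,27,0,0.02,0.07,0,-1],
  [-2,32,0,0.02,0.07,0,-1],
  [-2,34,0,0.02,0.07,0,-1],
])

```text
time_s: 15.57
eef_pos: [592.0, -151.0, 272.7]
ee_rot: [0.126, 0.162, 0.978, -0.036]
force: [0.8, -0.9, -1.1]
grip_width: 0.151
```

>>> play_rows([
  [-3,34,0,0.02,0.07,0,-1],
  [-3,34,0,0.02,0.07,0,-1],
  [-3,34,0,0.02,0.07,0,-1],
  [-3,34,0,0.02,0.06,0,-1],
  [-3,34,0,0,0,0,-1],
])

```text
time_s: 15.98
eef_pos: [576.3, 25.4, 276.5]
ee_rot: [-0.019, 0.163, 0.986, -0.021]
force: [0.9, 0.6, -2.6]
grip_width: 0.146
```

>>> play_rows([
  [-3,34,-4,0,0,0,-1],
  [-3,34,-8,0,0,0,-1],
  [-3,34,-12,0,0,0,-1],
  [-3,28,-14,0,0,0,-1],
  [-2,20,-14,0,0,0,-1],
])

```text
time_s: 16.4
eef_pos: [562.6, 184.4, 227.9]
ee_rot: [-0.014, 0.165, 0.986, -0.022]
force: [0.1, -0.3, -0.4]
grip_width: 0.148
```

```bash
python3 -c "
from plan import *
s,ch,th,n=now();print(s['time_s'],s['eef_pos'],np.degrees(th),n,(frame(0)*ch.inv()).as_rotvec())"
```

```text
16.4 [562.56 184.43 227.92] -1.1405115790204943 [405.08 237.84 215.45] [ 0.04 -0.03  0.02]
```

>>> play_rows([
  [0,20,-20,0.02,-0.015,0.01,-1],
  [0,18,-24,0.02,-0.015,0.01,-1],
  [0,10,-26,0,0,0,-1],
  [0,5,-26,0,0,0,-1],
  [0,0,-24,0,0,0,-1],
])

```text
time_s: 16.82
eef_pos: [562.9, 245.4, 108.0]
ee_rot: [0.004, 0.153, 0.988, 0.002]
force: [0.8, 0.1, -1.3]
grip_width: 0.147
```

>>> play_rows([
  [0,0,-20,0,0,0,-1],
  [0,0,-12,0,0,0,-1],
  [0,0,-6,0,0,0,-1],
  [0,0,0,0,0,0,-1],
])

```text
time_s: 17.15
eef_pos: [560.9, 245.4, 63.9]
ee_rot: [0.002, 0.153, 0.988, -0.0]
force: [-0.3, -0.1, -1.1]
grip_width: 0.15
```

```bash
python3 - <<'E'
from nut import *
s,ch,th,n=now();print(s['time_s'],s['eef_pos'],np.degrees(th),n,(frame(0)*ch.inv()).as_rotvec())
c=optics.capture("wrist");cv2.imwrite("pics/z.png",c["img"]);nuts()
E
```

```text
17.15 [560.94 245.41  63.91] 0.18325274223644347 [402.8  295.73  47.58] [ 0.    0.   -0.01]
profile [108, 108, 123, 108, 108, 130, 161, 161, 161, 160, 161, 161, 161, 161, 162, 162, 162]
```

>>> play_rows([
  [0,0,-8,0,0,0,-1],
  [0,0,-12,0,0,0,-1],
  [0,0,-12,0,0,0,-1],
  [0,0,-7,0,0,0,-1],
  [0,0,-3,0,0,0,-1],
])

```text
time_s: 17.67
eef_pos: [563.9, 245.7, 23.7]
ee_rot: [0.006, 0.154, 0.988, 0.002]
force: [-0.4, -0.3, -1.2]
grip_width: 0.15
```

>>> play_rows([
  [0,0,-1.5,0,0,0,-1],
  [0,0,0,0,0,0,-1],
])

```text
time_s: 17.83
eef_pos: [563.3, 245.5, 20.6]
ee_rot: [0.005, 0.154, 0.988, 0.001]
force: [-0.1, 0.4, -0.4]
grip_width: 0.15
```

>>> play_rows([
  [0,0,-2,-0.003,0.01,0,-1],
  [0,0,-1,0,0,0,-1],
  [0,0,0,0,0,0,-1],
])

```text
time_s: 18.08
eef_pos: [563.7, 245.6, 17.8]
ee_rot: [0.001, 0.154, 0.988, -0.001]
force: [-0.0, -0.3, -0.8]
grip_width: 0.15
```

>>> play_rows([
  [0,0,-0.8,0,0,0,-1],
  [0,0,0,0,0,0,-1],
])

```text
time_s: 18.25
eef_pos: [564.1, 245.7, 17.4]
ee_rot: [0.001, 0.154, 0.988, -0.001]
force: [0.3, -0.1, -1.0]
grip_width: 0.147
```

```bash
python3 -c "
from plan import *
s,ch,th,n=now();print(s['time_s'],s['eef_pos'],np.degrees(th),n,s['force'],(frame(0)*ch.inv()).as_rotvec())"
```

```text
18.25 [564.07 245.73  17.41] 0.13492407259164588 [405.95 296.14   1.22] [ 0.31 -0.05 -0.97] [ 0.    0.   -0.01]
```

>>> play_rows([
  [0,0,-1,0,0,0,-1],
  [0,0,0,0,0,0,-1],
])

```text
time_s: 18.42
eef_pos: [564.2, 245.8, 16.6]
ee_rot: [0.001, 0.154, 0.988, -0.001]
force: [-0.3, -0.3, -1.1]
grip_width: 0.148
```

>>> play_rows([
  [0,0,-0.8,0,0,0,-1],
  [0,0,0,0,0,0,-1],
])

```text
time_s: 18.58
eef_pos: [564.3, 245.8, 15.9]
ee_rot: [0.001, 0.154, 0.988, -0.001]
force: [-0.4, -0.8, -1.3]
grip_width: 0.147
```

>>> play_rows([
  [0,0,-0.8,0,0,0,-1],
  [0,0,0,0,0,0,-1],
])

```text
time_s: 18.75
eef_pos: [564.5, 245.8, 15.9]
ee_rot: [0.002, 0.154, 0.988, -0.0]
force: [-0.2, 0.7, 0.1]
grip_width: 0.148
```

>>> play_rows([
  [0,0,-0.5,0,0,0,-1],
  [0,0,0,0,0,0,-1],
])

```text
time_s: 18.92
eef_pos: [564.6, 245.9, 15.8]
ee_rot: [0.002, 0.154, 0.988, -0.0]
force: [-0.8, -1.2, 0.4]
grip_width: 0.147
```

Touched down. Release, then rise.

>>> play_rows([
  [0,0,0,0,0,0,-0.6],
  [0,0,0,0,0,0,-0.4],
  [0,0,0,0,0,0,0],
  [0,0,0,0,0,0,0.5],
  [0,0,0,0,0,0,1],
], grip_force=20)

```text
time_s: 19.33
eef_pos: [564.7, 245.9, 15.5]
ee_rot: [0.002, 0.154, 0.988, -0.0]
force: [-0.1, 0.4, 0.3]
grip_width: 0.718
```

>>> play_rows([
  [0,0,0,0,0,0,1],
  [0,0,0,0,0,0,1],
  [0,0,5,0,0,0,1],
  [0,0,15,0,0,0,1],
  [0,0,25,0,0,0,1],
])

```text
time_s: 19.75
eef_pos: [562.0, 245.2, 57.3]
ee_rot: [-0.002, 0.154, 0.988, -0.002]
force: [0.9, 0.5, -0.6]
grip_width: 1.0
```

>>> play_rows([
  [0,0,30,0,0,0,1],
  [-10,0,30,0,0,0,1],
  [-10,0,30,0,0,0,1],
  [-20,20,30,0,0,0,1],
  [-25,25,20,0,0,0,1],
])

```text
time_s: 20.17
eef_pos: [497.7, 286.6, 204.2]
ee_rot: [-0.002, 0.157, 0.988, -0.002]
force: [0.4, 0.1, 0.1]
grip_width: 1.002
```

>>> play_rows([
  [-30,30,0,0,0,0,1],
  [-30,30,0,0,0,0,1],
  [-30,30,0,0,0,0,1],
  [-20,20,0,0,0,0,1],
  [0,0,0,0,0,0,1],
])

```text
time_s: 20.58
eef_pos: [382.5, 401.7, 214.0]
ee_rot: [0.004, 0.157, 0.988, 0.003]
force: [0.3, 0.1, -0.1]
grip_width: 1.005
```

```bash
python3 - <<'E'
from h import *
from rig import sense,optics
s=sense();print(s["time_s"],s["eef_pos"],s["grip_width"])
c={n:optics.capture(n) for n in("scene","top")}
c0=pickle.load(open("c0.pkl","rb"))
f=lambda im,x,y,w,h,W,H:cv2.resize(im[y:y+h,x:x+w],(W,H),interpolation=cv2.INTER_CUBIC)
t=c["top"]["img"];sc=c["scene"]["img"];t0=c0["top"]["img"]
top=np.hstack([f(t,90,85,400,200,800,400)[:, :]])
r=np.hstack([f(t,345,200,50,50,200,200),f(sc,160,160,75,75,200,200),f(sc,340,205,75,75,200,200),f(t0,345,200,50,50,200,200)])
cv2.imwrite("pics/fin.png",np.vstack([top,r]))
E
```

```text
20.5833 [382.46534906 401.68113373 213.96437344] 1.0046643626401146
```

View pics/fin.png

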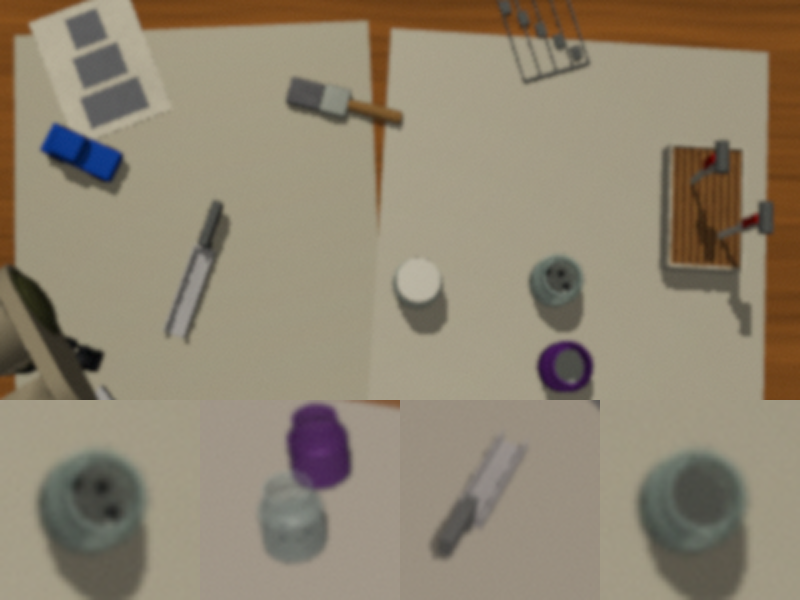

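The final view shows the chute empty and flat, the jar at its starting spot with nuts inside, and nothing loose on the table. The bystanders are unmoved. Handing in.

```bash
python3 -c "
from rig import ctrl
print(ctrl.finish_job())"
```

```text
the job is handed in; nothing more can be done
None
```

I handed the job in at about 20.7 s of the 72 s allowed. I picked up the smaller chute by its handle and kept it near level (about 13° at most before contact), so no nuts spilled. I rested the spout on the jar's rim with about 2 N, then tipped it gradually about the rim to roughly 43°. The nuts began to slide somewhere between 32° and 37°.

I then carried the chute back to its original spot, laid it flat, let go and moved the arm clear.

**Last checks:**
- **Chute:** it is empty and flat, far from the jar. The load on the wrist fell from about 2.2 N to 1.0 N after tipping, which fits the chute alone.
- **Jar:** it is upright, and no shift shows between the before and after pictures.
- **Bystanders:** the paint jar, car and brush look unmoved in the final picture.
- **Nuts:** none are on the table. I can only make out three bores inside the jar at that resolution, so the fourth being in there rests on the weight change and the empty chute and table.

**Disagreement:** while tipping, the rim contact height drifted 1–2 mm from what I predicted. I corrected for it using the force reading.

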